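# Lift the hot egg with the tongs

### The arm

A 6-joint arm with a two-finger parallel gripper is mounted at the origin on the work surface; the furniture and walls round the work are solid. World frame = base frame: x ahead of the robot, y to its left, z up, the work surface at z = 0. Lengths are in m, angles in rad, forces in N, time in s.
With the tool pointing down it reaches from about 0.3 to 0.875 m from the base axis. Payload 6.4 kg.
Tool frame: the origin (TCP) lies midway between the tips of the shut fingers; the grasp point (between the pads) lies 19 mm behind it; z points along the fingers, y is the line along which they close (so a half turn about z gives the same grasp; the last joint's range is limited). The gripper opens to 85 mm and grips with 20 to 120 N. Pads are 22 mm wide; open, the fingers measure 114 mm over their backs; the gripper's body (76 mm by 85 mm) begins 54 mm behind the grasp point. The pads swing forward as they close: fully open they stand 13 mm farther back than shut.
Start: joints at [-1.435, 0.181, 1.607, -0, 1.354, -0.206], TCP at [0.193, -0.542, 0.206] pointing down, gripper open.
Joint ranges: [-2.99, 2.99], [-0.89, 2.07], [0.3, 2.58], [-1.14, 4.28], [0, 2.63], [-3.12, 3.12]. Speed limits (rad/s): [2.57, 2.57, 3.01, 3.14, 3.14, 3.14].

### API

Orientations are given as [roll, pitch, yaw] about the fixed x, y, z axes, in that order (R = Rz(yaw) Ry(pitch) Rx(roll)).
In Python, from bench import robot gives the robot as it stands. The module is installed in compiled form; this text tells all that it offers.
- The arm moves only by the tool servo_tool, never from a script. Its argument "deltas" is a list of rows, each a list of 3 entries, a list of its own where there are three numbers: the shift along the tool's x, y, z in mm, then the turn, a rotation vector about the tool's x, y, z in degrees, then the closure, from 0 (fully open) to 1 (shut). A call has exactly 10 rows; each row is the pose to reach, as a shift and turn from the pose commanded when the call began, along the tool's axes at that moment; what a row does not reach only later rows make up. A row lasts 1/10 s, in which the tool goes at most 50 mm and 8.59 degrees, less where a joint would pass 70% of its speed; a pose out of reach is approached as far as the arm can. A call with a gripper value outside its range is refused whole. The fingers move at their own pace and stop on an object; "newtons" is the grip in N (left out, the last holds). Time passes only in rows, so rows that repeat a pose let the fingers close, or fill a call up. It gives the time, the measured TCP pose, the force, the opening and the grip force at its end, in the units of the state.
- robot.get_obs(): the state, without advancing time (a new reading comes with each control period).
- robot.grab_frame(name): name is "scene" or "top" or "wrist"; returns the picture (384x512x3 uint8, blue, green, red); there is no depth.
- robot.calibration(name): a dict with "fx", "fy", "cx", "cy" (pixels), "dist_coeffs" ([k1, k2, p1, p2, k3] as OpenCV has them; the pictures are not rectified), "rvec" (rotation vector, rad) and "tvec" (3), from world to camera coordinates, as OpenCV has them. Camera axes: x right, y down, z forward; pixel columns grow to the right and rows downward; lengths in m; the calibration is good to about 2 mm. A picture is of the moment at which its call begins: read the wrist's pose just before it. calibration takes no time and is no camera call; for the wrist camera it gives the pose at the moment of the call.
- robot.close_job(): hands the job in; it is judged then, once.
The state is a dict: "time_s": time; "qpos": joint angles; "dq": joint speeds; "effort": joint torques, N m; "tcp_pos": TCP position; "tool_rot": TCP orientation; "wrist_force": force on the tool from outside, world axes, zero at the start; "ft_torque": the same for the moment, N m; "grip_width": finger opening in m; "grasp_force": force on a finger pad.
Only numpy, scipy, OpenCV 4.12 (cv2) and the standard library are available. Lean on these libraries where they do the work, as an engineer would, in place of code of your own. Each camera call takes 0.05 s, during which the arm holds its last target. There are 200 camera calls.

### The job

The last egg in the egg cooker is hot: pick up the egg tongs, squeeze them gently on that egg and lift it out of its nest in the rack. Finish while still holding it still in the squeezed tongs, a few centimetres straight above the empty egg cup, to drip off; never touch the egg with the gripper, and leave both egg cups, the salt shaker and the spoon where they stand.

Things in the scene. Friction and masses are not known exactly. Their poses are not given: they have to be found in the camera images.
- tongs: Sprung egg tongs lying on their side, 270 mm long, 90 g: two steel strips joined at a teal spring end, teal grips in the middle, an open teal wire loop (jaw) at each tip. Origin on the worktop under the middle of the grips; x from spring end to jaws, y from right to left arm, z up. The frame turns with the right arm; as built x is the centre line of the open tongs.
- tongs_grip (a point): Point midway between the two teal grips (58 mm long, 22 mm tall, 5 to 27 mm above the underside), 16 mm above the underside. Over the outsides of the grips the tongs measure 58 mm open and about 36 mm when the jaws hold the egg; pinch them there from both sides. The tongs balance at this point.
- tongs_pivot (a point): Pivot at the tongs' spring end, 16 mm above the underside, 115 mm behind tongs_grip. Each arm turns about it by half of the joint value against the middle line.
- jaw_left (a point): Centre of the left jaw: an upright wire loop 32 mm across (opening 20 mm, wire 6 mm), 209 mm ahead of the pivot, 16 mm above the underside, so the loops are the lowest part. The egg's side bulges into the loops. The tongs' mouth is midway between jaw_left and jaw_right.
- jaw_right (a point): Centre of the right jaw, a loop like the left. Open, the loop centres are 84 mm apart (78 mm clear between them); holding the egg about 44 mm. Squeezing the grips by 1 mm brings the jaws 1.8 mm together.
- tongs_left (a joint): How far the tongs are squeezed, rad: 0 open, about 0.19 on the egg, 0.36 the stop. A spring opens them: about 7 N at the grips to start, 9 N when the jaws are on the egg. Until the jaws meet the egg the spring alone presses the tongs into the gripper, so move them smoothly.
- egg: Brown hen's egg, about 59 mm long and 42 to 47 mm thick, 58 g, standing on its blunt end in a nest of the cooker, the only egg there. Each jaw presses on it with about half the grip force left over from the spring; it cracks at some 40 N from each side, so grip the tongs with 20 to 50 N. The body's origin lies on its side: use egg_middle.
- egg_middle (a point): Middle of the hot egg, about 88 mm above the worktop while it stands in its nest: 28 mm below the egg's top and 21 mm above the nest's rim. The best height for the jaws is here or up to 5 mm higher.
- cooker: Electric egg cooker, fixed: round white base 172 mm across, open on top, with a black rack of three ring nests at 44 mm from its axis. Origin on its axis at the worktop. Its rack rim is 60 mm and its nests' rims are 67 mm high; nothing on it but the egg is higher.
- cooker_nest (a point): Centre of the rim of the nest that holds the egg, 67 mm above the worktop. The nest is a ring of 34 mm inner and 41 mm outer diameter; the egg sinks 8 mm into it. The other two nests are empty.
- cup: Empty white egg cup with a blue band, 58 mm tall, 49 mm wide, loose. Origin under its centre on the worktop.
- cup_mouth (a point): Centre of the empty cup's rim, 58 mm above its underside.
- served_cup: Second egg cup, alike, at the back, with an egg already in it; together about 100 mm tall. Origin under its centre. To be left alone.
- salt: Glass salt shaker with a grey top, 44 mm wide, 90 mm tall, at the back. Origin under its centre. To be left alone.
- spoon: Steel teaspoon lying at the back, 201 x 43 x 14 mm, origin under its middle. To be left alone.
Not all that is in view belongs to the job. Leave any yellow look-alike of the cup alone.

How it is judged:
By the outcome, as a careful person would: the job done as asked, in the order asked, and still so for the second after the job is handed in, while the arm keeps its last pose, push and grip.
It also fails if it takes over 48 s, if anything falls off the work surface, if the arm or the gripper's body presses on something with over 40 N, if the wrist force passes 120 N, or if a joint passes its speed limit or range.

## Working session

There is one attempt and no reset: what is moved stays moved. The work goes in short steps, Python scripts to look and compute and a tool call to move; the robot and the scene stay as the last step left them, time stands still between calls to the robot, and variables do not carry over. Pictures are saved under pics/ and viewed, at most 13 in all, crops included, and the job is handed in when it is done.

Besides the shell and the picture viewer there is one more tool, called after "Call:" as name([rows], argument=value, ...), one row to a line, values as JSON. servo_tool: Moves the arm, as the interface text tells. Its arguments: {"type":"object","properties":{"deltas":{"type":"array","items":{"type":"array"}},"newtons":{"type":"number"}},"required":["deltas"]}

```bash
mkdir -p pics; cat > h.py <<'E'
import numpy as np, cv2
from bench import robot
from scipy.spatial.transform import Rotation as R
def cal(n):
    c=robot.calibration(n);K=np.array([[c['fx'],0,c['cx']],[0,c['fy'],c['cy']],[0,0,1.]])
    return K,np.array(c['dist_coeffs'],float),np.array(c['rvec'],float),np.array(c['tvec'],float)
def ray(n,px,c=None):
    K,d,r,t=c or cal(n);u=cv2.undistortPoints(np.array(px,float).reshape(-1,1,2),K,d).reshape(-1,2)
    M=cv2.Rodrigues(r)[0];D=np.c_[u,np.ones(len(u))]@M
    return -M.T@t.ravel(),D
def onz(n,px,z,c=None):
    o,D=ray(n,px,c);return o+D*((z-o[2])/D[:,2])[:,None]
def proj(n,P,c=None):
    K,d,r,t=c or cal(n);return cv2.projectPoints(np.array(P,float).reshape(-1,1,3),r,t,K,d)[0].reshape(-1,2)
E
python3 - <<'E'
from h import *
a=robot.grab_frame("top");b=robot.grab_frame("scene")
cv2.imwrite("pics/top.png",a);cv2.imwrite("pics/scene.png",b)
o=robot.get_obs();print(o['time_s'],o['tool_rot'],o['tcp_pos'],o['wrist_force'])
for n in("top","scene"):print(n,ray(n,[[256,192]]))
E
```

```text
0.1 [-3.14006038e+00 -3.20317303e-04  3.41736407e-01] [ 0.19265136 -0.54119642  0.2052692 ] [-0.40912793 -0.69999365 -0.6627171 ]
top (array([0.5096943 , 0.00229597, 0.93292773]), array([[ 0.06446897, -0.03361522, -0.99754223]]))
scene (array([-0.15069452,  0.55915758,  0.76936995]), array([[ 0.61572032, -0.52094947, -0.59176138]]))
```

View pics/top.png

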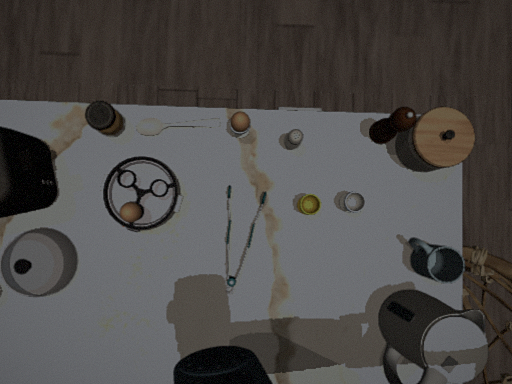

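View pics/scene.png

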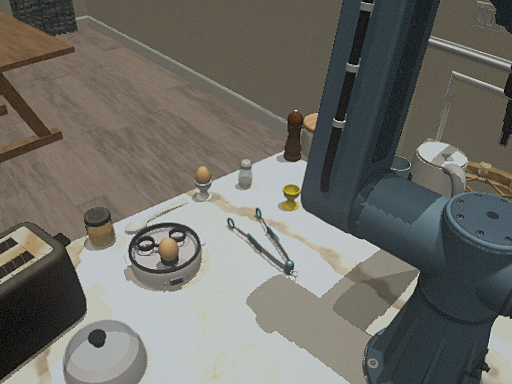

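The top view shows the tongs (pivot about (231,282), jaws about (228,188) and (264,197)). It also shows the egg (131,212), cooker centre (141,192), white cup (353,201), yellow decoy (309,204) and, at the back, the served cup, salt and spoon. In the scene view the egg is at (169,249).

```bash
python3 - <<'E'
from h import *
a=cv2.imread("pics/top.png");b=cv2.imread("pics/scene.png")
h=cv2.cvtColor(a,cv2.COLOR_BGR2HSV)
roi=np.zeros(h.shape[:2],np.uint8);roi[175:296,215:275]=255
m=cv2.inRange(h,(75,70,20),(105,255,200))&roi
n,l,s,c=cv2.connectedComponentsWithStats(m)
for i in range(1,n):
    if s[i,4]>3: print("teal",s[i],c[i].round(1),onz("top",c[i],.016).round(4))
def comp(img,lo,hi,x0,y0,x1,y1):
    hh=cv2.cvtColor(img,cv2.COLOR_BGR2HSV);m=cv2.inRange(hh,lo,hi);r=m*0;r[y0:y1,x0:x1]=255;m&=r
    n,l,s,c=cv2.connectedComponentsWithStats(m);i=1+s[1:,4].argmax();return s[i],c[i]
s1,c1=comp(a,(3,80,50),(20,255,255),115,195,150,228);print("egg top",s1,c1)
s2,c2=comp(b,(3,80,50),(20,255,255),150,230,190,270);print("egg scene",s2,c2)
o1,d1=ray("top",c1);o2,d2=ray("scene",c2);d1=d1[0];d2=d2[0]
t=np.linalg.lstsq(np.c_[d1,-d2],o2-o1,rcond=None)[0];print(o1+t[0]*d1,o2+t[1]*d2, onz("top",c1,.088))
print("cooker",onz("top",[[141.5,192.5]],.06))
g=cv2.cvtColor(a,cv2.COLOR_BGR2GRAY)
print("cup",onz("top",[[353,201]],.05),"yel",onz("top",[[309,204]],.05),"served",onz("top",[[240,121]],.09),"salt",onz("top",[[296,136]],.09))
print("toaster",onz("top",[[58,185]],.15),"lid",onz("top",[[77,262]],.05),"jar", onz("top",[[103,117]],.09))
cr=np.vstack([cv2.resize(a[170:300,205:275],None,fx=4,fy=4)[:, :]]);
q=cv2.resize(a[180:225,325:380],None,fx=8,fy=8);w=np.zeros((520,280+440,3),np.uint8);w[:,:280]=cr;w[:360,280:]=q
cv2.imwrite("pics/c1.png",cv2.convertScaleAbs(w,alpha=1.6))
E
```

```text
teal [228 187   3  11  19] [228.6 192.1] [[0.5668 0.0369 0.016 ]]
teal [262 193   4  11  22] [263.4 197.8] [[ 0.5555 -0.0466  0.016 ]]
teal [228 221   3  15  17] [228.6 227.6] [[0.482  0.0343 0.016 ]]
teal [249 224   5  21  23] [250.9 234. ] [[ 0.4685 -0.0191  0.016 ]]
teal [227 237   2   7   9] [227.2 239.4] [[0.454  0.0368 0.016 ]]
teal [228 278   8   8  33] [231.1 281.3] [[0.3558 0.0246 0.016 ]]
egg top [120 202  20  20 289] [129.6816609  211.85467128]
egg scene [159 237  19  24 345] [168.04637681 248.98550725]
[0.51291507 0.2481651  0.08932905] [0.51218395 0.24721895 0.0890505 ] [[0.51292014 0.24855246 0.088     ]]
cooker [[0.55750038 0.23216299 0.06      ]]
cup [[ 0.5523333  -0.25242916  0.05      ]] yel [[ 0.54250482 -0.15063445  0.05      ]] served [[0.72110788 0.01366285 0.09      ]] salt [[ 0.69142949 -0.11171632  0.09      ]]
toaster [[0.56289175 0.37551048 0.15      ]] lid [[0.39711173 0.37179168 0.05      ]] jar [[0.7195954  0.31474497 0.09      ]]
```

View pics/c1.png

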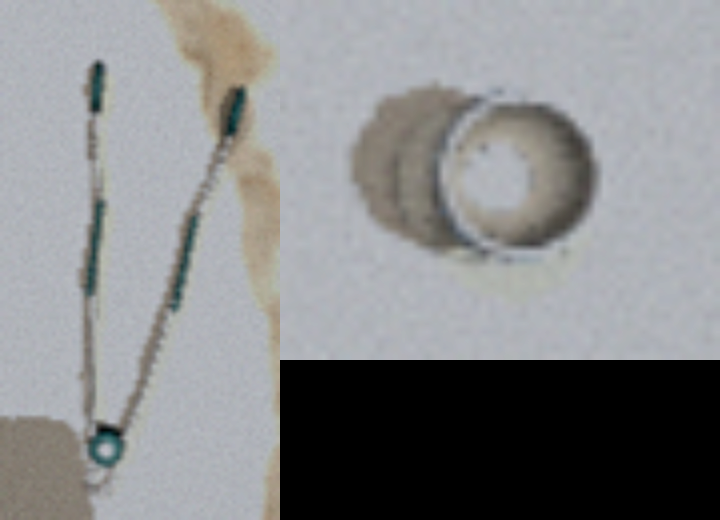

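The crop shows the tongs open with left jaw (229,192) and right jaw (263,198), and the white cup's rim circle centred near (354.6,202.2). Next I check the kettle's location against the start pose, and work out the moves.

```bash
python3 - <<'E'
from h import *
print("kettle scene z.1,.2",onz("scene",[[442,160]],.1),onz("scene",[[442,160]],.2))
print("top z.2",onz("top",[[410,320],[380,300],[485,340]],.2), onz("top",[[435,262]],.08))
print("cup",onz("top",[[354.6,202.2]],.058))
print("tcp proj top",proj("top",[[.193,-.541,.206],[.193,-.541,.40]]))
o=robot.get_obs();Rm=R.from_euler('xyz',o['tool_rot']).as_matrix()
tg=np.array([.4696,.008,.20]);print("delta tool mm",Rm.T@(tg-o['tcp_pos'])*1000)
Rg=R.from_euler('xyz',[np.pi,0,np.radians(-8.2)]).as_matrix();print("rotvec deg",np.degrees(R.from_matrix(Rm.T@Rg).as_rotvec()))
E
```

```text
kettle scene z.1,.2 [[ 0.33709261 -0.55344237  0.1       ]] [[ 0.26422003 -0.38722637  0.2       ]]
top z.2 [[ 0.32351403 -0.31930759  0.2       ]
 [ 0.35904928 -0.26250863  0.2       ]
 [ 0.29090682 -0.45983262  0.2       ]] [[ 0.42078808 -0.42720825  0.08      ]]
cup [[ 0.54929856 -0.25383168  0.058     ]]
tcp proj top [[532.45044907 397.09967136]
 [645.74929086 467.91661422]]
delta tool mm [ 444.98082365 -424.61786783    6.06236975]
rotvec deg [-9.05153532e-02  3.29144480e-03  2.77800622e+01]
```

Call:
servo_tool([
  [[0,0,-50],[0,0,0],0],
  [[0,0,-100],[0,0,0],0],
  [[0,0,-145],[0,0,0],0],
  [[20,-19,-160],[0,0,2],0],
  [[50,-48,-160],[0,0,5],0],
  [[83,-79,-160],[0,0,8],0],
  [[116,-110,-160],[0,0,11],0],
  [[150,-142,-160],[0,0,14],0],
  [[184,-175,-160],[0,0,17],0],
  [[218,-207,-160],[0,0,20],0],
])

```text
time_s: 1.1
tcp_pos: [0.329, -0.2717, 0.3658]
tool_rot: [-3.141, 0.0, -0.01]
wrist_force: [-0.0, 0.1, 0.2]
grip_width: 0.0851
grasp_force: 0.0
```

Call:
servo_tool([
  [[33,-31,0],[0,0,2],0],
  [[66,-62,0],[0,0,4],0],
  [[99,-93,20],[0,0,6],0],
  [[132,-124,50],[0,0,8],0],
  [[163,-140,80],[0,0,8],0],
  [[170,-140,110],[0,0,8],0],
  [[170,-140,140],[0,0,8],0],
  [[170,-140,160],[0,0,8],0],
  [[170,-140,160],[0,0,8],0],
  [[170,-140,160],[0,0,8],0],
])

```text
time_s: 2.1
tcp_pos: [0.4997, -0.1349, 0.2063]
tool_rot: [-3.141, 0.001, -0.147]
wrist_force: [0.5, 0.4, 1.1]
grip_width: 0.0855
grasp_force: 0.0
```

Call:
servo_tool([
  [[-10,-30,0],[0,0,0],0],
  [[-25,-65,0],[0,0,0],0],
  [[-38,-100,0],[0,0,0],0],
  [[-47,-125,0],[0,0,0],0],
  [[-51,-137,0],[0,0,0],0],
  [[-51,-137,0],[0,0,0],0],
  [[-51,-137,0],[0,0,0],0],
  [[-51,-137,0],[0,0,0],0],
  [[-51,-137,0],[0,0,0],0],
  [[-51,-137,0],[0,0,0],0],
])

```text
time_s: 3.1
tcp_pos: [0.4695, 0.0073, 0.206]
tool_rot: [3.142, 0.0, -0.148]
wrist_force: [-0.3, -0.5, -0.9]
grip_width: 0.0856
grasp_force: 0.0
```

```bash
python3 - <<'E'
from h import *
o=robot.get_obs();c=cal("wrist");a=robot.grab_frame("wrist");cv2.imwrite("pics/w1.png",a)
print(o['tcp_pos'],o['tool_rot'],ray("wrist",[[256,192]],c))
h=cv2.cvtColor(a,cv2.COLOR_BGR2HSV);m=cv2.inRange(h,(75,70,20),(105,255,220))
n,l,s,k=cv2.connectedComponentsWithStats(m)
for i in range(1,n):
    if s[i,4]>30: print(s[i],k[i].round(1),onz("wrist",k[i],.016,c).round(4), onz("wrist",k[i],.027,c).round(4))
E
```

```text
[0.46949081 0.0073226  0.2059752 ] [ 3.14150383e+00  3.00338768e-04 -1.48149861e-01] (array([ 0.54262565, -0.00302371,  0.37408815]), array([[-0.29779625,  0.04333405, -0.95370285]]))
[209  54  10  32 213] [213.2  69.6] [[0.567  0.0373 0.016 ]] [[0.5663 0.0361 0.027 ]]
[292  54   9  31 197] [296.   69.1] [[ 0.555  -0.0465  0.016 ]] [[ 0.5546 -0.0451  0.027 ]]
[227 135   7  53 183] [229.7 161.2] [[0.4703 0.0367 0.016 ]] [[0.4725 0.0355 0.027 ]]
[277 135   7  53 200] [280.1 160.2] [[ 0.4632 -0.0184  0.016 ]] [[ 0.4657 -0.0179  0.027 ]]
[247 249  18  17 168] [255.4 257.6] [[0.3486 0.0261 0.016 ]] [[0.3546 0.0252 0.027 ]]
```

View pics/w1.png

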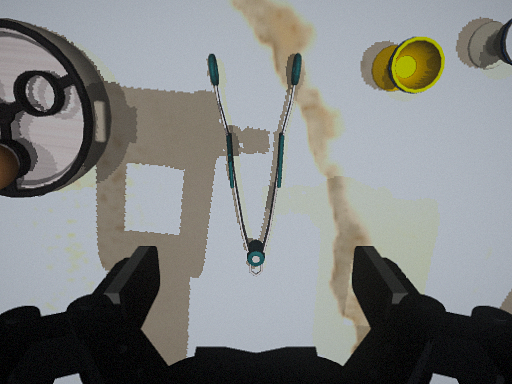

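The wrist view confirms the tongs: jaws (213,70) and (296,69), grips (230,161) and (280,160), all agreeing with the top view to about 2 mm. Next I descend and close lightly.

Call:
servo_tool([
  [[-2,-1.5,35],[0,0,0.3],0],
  [[-2,-1.5,75],[0,0,0.3],0],
  [[-2,-1.5,115],[0,0,0.3],0.05],
  [[-2,-1.5,150],[0,0,0.3],0.1],
  [[-2,-1.5,175],[0,0,0.3],0.12],
  [[-2,-1.5,193],[0,0,0.3],0.12],
  [[-2,-1.5,202],[0,0,0.3],0.12],
  [[-2,-1.5,205.5],[0,0,0.3],0.12],
  [[-2,-1.5,205.5],[0,0,0.3],0.12],
  [[-2,-1.5,205.5],[0,0,0.3],0.12],
], newtons=35)

```text
time_s: 4.15
tcp_pos: [0.4686, 0.0096, 0.0015]
tool_rot: [3.141, -0.002, -0.152]
wrist_force: [-0.0, -0.6, -0.5]
grip_width: 0.0752
grasp_force: 0.0
```

Call:
servo_tool([
  [[0,0,0],[0,0,0],0.2],
  [[0,0,0],[0,0,0],0.24],
  [[0,0,0],[0,0,0],0.28],
  [[0,0,0],[0,0,0],0.3],
  [[0,0,0],[0,0,0],0.32],
  [[0,0,0],[0,0,0],0.34],
  [[0,0,0],[0,0,0],0.36],
  [[0,0,0],[0,0,0],0.38],
  [[0,0,0],[0,0,0],0.38],
  [[0,0,0],[0,0,0],0.38],
])

```text
time_s: 5.15
tcp_pos: [0.4676, 0.0099, 0.0006]
tool_rot: [-3.142, 0.0, -0.152]
wrist_force: [-0.4, -0.3, 0.4]
grip_width: 0.0529
grasp_force: 0.0
```

```bash
python3 - <<'E'
from h import *
o=robot.get_obs();c=cal("wrist");a=robot.grab_frame("wrist");cv2.imwrite("pics/w2.png",cv2.convertScaleAbs(a,alpha=1.5))
print(o['grip_width'],o['grasp_force'])
h=cv2.cvtColor(a,cv2.COLOR_BGR2HSV);m=cv2.inRange(h,(75,70,20),(105,255,220))
n,l,s,k=cv2.connectedComponentsWithStats(m)
for i in range(1,n):
    if s[i,4]>60: print(s[i],k[i].round(1),onz("wrist",k[i],.016,c).round(4))
E
```

```text
0.052850670348449 0.0
[ 140    0   35   77 1783] [156.8  37. ] [[0.5677 0.0377 0.016 ]]
[ 342    0   34   74 1574] [359.4  36.3] [[ 0.555  -0.0475  0.016 ]]
[193 191  20 110 910] [202.4 244.6] [[0.4694 0.0375 0.016 ]]
[312 191  14  48 377] [319.  212.9] [[ 0.4776 -0.0227  0.016 ]]
[307 254   9  46 203] [310.7 283.7] [[ 0.4384 -0.0146  0.016 ]]
```

View pics/w2.png

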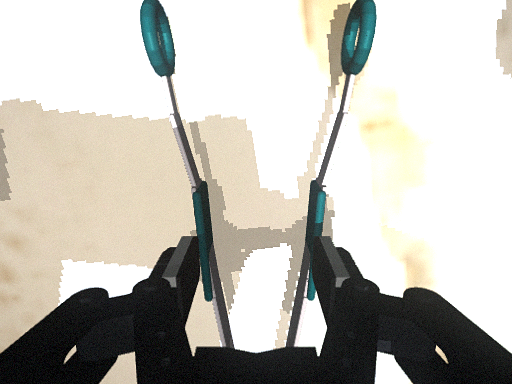

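The view shows both pads just alongside the grips (left about 200, right about 318) and the jaws still about 85 mm apart. I lower 3 mm and close a little further.

Call:
servo_tool([
  [[0,0,1],[0,0,0],0.38],
  [[0,0,2],[0,0,0],0.38],
  [[0,0,3],[0,0,0],0.38],
  [[0,0,3],[0,0,0],0.4],
  [[0,0,3],[0,0,0],0.41],
  [[0,0,3],[0,0,0],0.42],
  [[0,0,3],[0,0,0],0.43],
  [[0,0,3],[0,0,0],0.44],
  [[0,0,3],[0,0,0],0.44],
  [[0,0,3],[0,0,0],0.44],
])

```text
time_s: 6.2
tcp_pos: [0.4685, 0.0097, -0.0013]
tool_rot: [3.141, -0.001, -0.152]
wrist_force: [-3.0, 0.0, 11.3]
grip_width: 0.0478
grasp_force: 5.6
```

```bash
cat > jaws.py <<'E'
from h import *
import sys
z=float(sys.argv[1]) if len(sys.argv)>1 else .016
o=robot.get_obs();c=cal("wrist");a=robot.grab_frame("wrist");cv2.imwrite("pics/w_%d.png"%(o['time_s']*100),a)
print(o['tcp_pos'],o['tool_rot'],o['grip_width'],o['grasp_force'],o['wrist_force'],o['time_s'])
h=cv2.cvtColor(a,cv2.COLOR_BGR2HSV);m=cv2.inRange(h,(75,70,20),(105,255,220))
n,l,s,k=cv2.connectedComponentsWithStats(m)
for i in range(1,n):
    if s[i,4]>60: print(s[i],k[i].round(1),onz("wrist",k[i],z,c).round(4))
E
python3 jaws.py
```

```text
[ 0.46847948  0.00967277 -0.0013229 ] [ 3.14134042e+00 -1.38592673e-03 -1.51862121e-01] 0.04784015173938914 5.580793878471013 [-2.95150662  0.03309508 11.3387762 ] 6.2
[ 137    0   36   78 1822] [154.2  38.5] [[0.5679 0.0383 0.016 ]]
[ 341    0   34   76 1618] [358.4  37.3] [[ 0.5554 -0.0467  0.016 ]]
[191 193  13  43 338] [196.9 214.9] [[0.4872 0.0364 0.016 ]]
[312 193  13  43 360] [318.5 213.9] [[ 0.4788 -0.0224  0.016 ]]
[202 244  10  60 267] [206.3 281.9] [[0.4498 0.0391 0.016 ]]
[306 284   8  19  78] [309.1 295.4] [[ 0.4336 -0.0131  0.016 ]]
```

```bash
python3 - <<'E'
from h import *
a=cv2.imread("pics/w_620.png");c=cal("wrist")
for w in(.0,.0478):
  for s in(1,-1):
    Rm=R.from_euler('xyz',robot.get_obs()['tool_rot']).as_matrix();t=robot.get_obs()['tcp_pos']
    for z in(-.00,-.019,): 
      p=proj("wrist",[t+Rm@np.array([0,s*w/2,z])],c)[0];print(w,s,z,p.round(0))
b=cv2.resize(a[180:384,130:390],None,fx=3,fy=2.9);cv2.imwrite("pics/c3.png",cv2.convertScaleAbs(b,alpha=2,beta=10))
E
```

```text
0.0 1 -0.0 [257. 228.]
0.0 1 -0.019 [257. 244.]
0.0 -1 -0.0 [257. 228.]
0.0 -1 -0.019 [257. 244.]
0.0478 1 -0.0 [300. 228.]
0.0478 1 -0.019 [305. 244.]
0.0478 -1 -0.0 [213. 228.]
0.0478 -1 -0.019 [209. 243.]
```

View pics/c3.png

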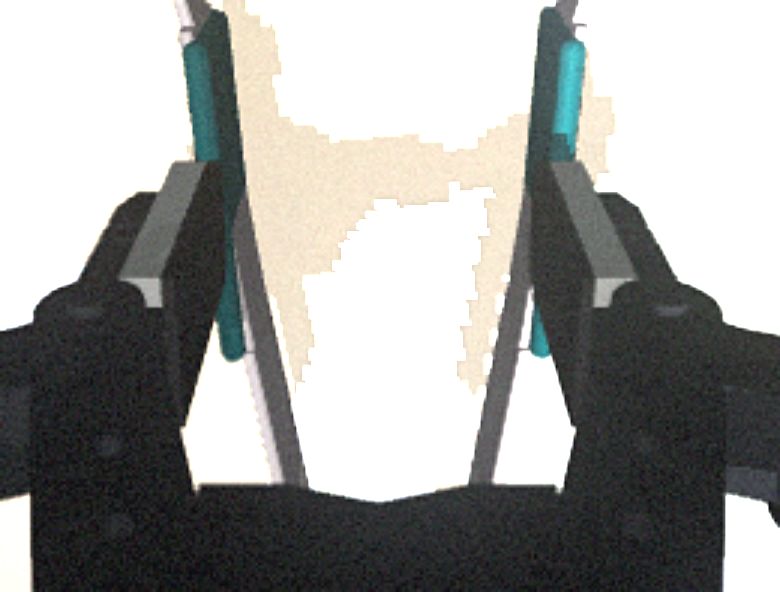

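The fingertips look as if they may be over the grips' tops. I check the tip height by intersecting rays with the known finger planes.

```bash
python3 - <<'E'
from h import *
o=robot.get_obs();Rm=R.from_euler('xyz',o['tool_rot']).as_matrix();t=o['tcp_pos'];c=cal("wrist")
def tp(px,y):
    O,D=ray("wrist",[px],c);O=Rm.T@(O-t);D=Rm.T@D[0];return (O+D*(y-O[1])/D[1])*1000
# w1: open 85.6 (camera is fixed to tool)
a=cv2.imread("pics/w1.png");print("open L",tp((158,247),-.0428),tp((158,295),-.0428),"R",tp((354,247),.0428))
print("now L",tp((204,235),-.0239),tp((204,277),-.0239),"R",tp((308,235),.0239))
# outermost grip edge on top z=.027 and mouth: teal outer edges
print("grip outer edges z.027",onz("wrist",[(192,200),(322,200)],.027,c),"z.016",onz("wrist",[(192,200),(322,200)],.016,c))
cv2.imwrite("pics/s2.png",robot.grab_frame("scene"))
b=cv2.imread("pics/s2.png")[200:300,200:330];cv2.imwrite("pics/c4.png",cv2.convertScaleAbs(cv2.resize(b,None,fx=6,fy=6,interpolation=cv2.INTER_CUBIC),alpha=1.5))
E
```

```text
open L [  8.07171697 -42.8        -38.82136828] [-11.77049503 -42.8        -45.00886671] R [  6.87585846  42.8        -36.28926193]
now L [ 10.27979378 -23.9        -31.25215457] [ -7.89058614 -23.9        -36.82705347] R [  8.14612126  23.9        -26.54762506]
grip outer edges z.027 [[ 0.49848327  0.03439701  0.027     ]
 [ 0.48974337 -0.02299128  0.027     ]] z.016 [[ 0.49511773  0.0371703   0.016     ]
 [ 0.48569074 -0.02472953  0.016     ]]
```

View pics/c4.png

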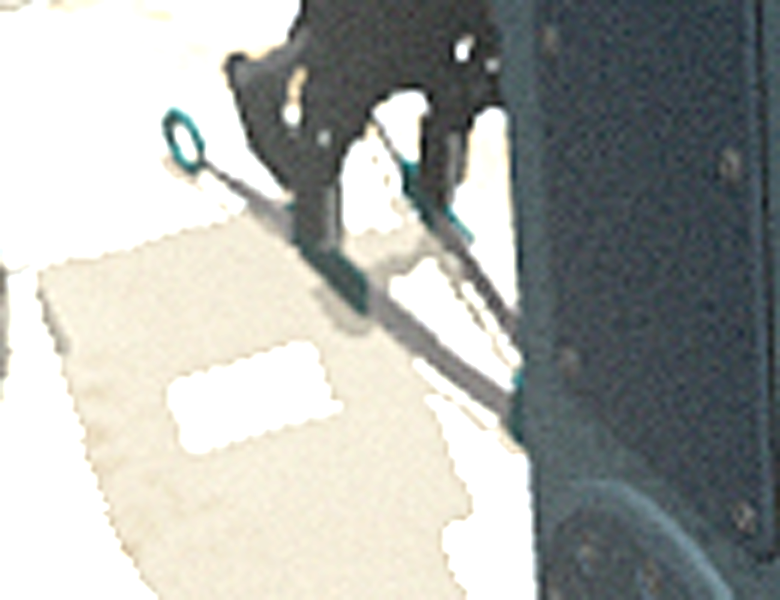

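```bash
python3 - <<'E'
from h import *
b=cv2.imread("pics/s2.png")
px=[(200+298/6,200+238/6),(200+338/6,200+252/6)]
for z in(.003,.015,.027,.035):print(z,onz("scene",px,z).round(4).tolist())
print("grip ends scene",[onz("scene",[(200+x/6,200+y/6)],.016).round(3).tolist() for x,y in((297,222),(362,298))])
o=robot.get_obs();Rm=R.from_euler('xyz',o['tool_rot']).as_matrix()
for y in(-.024,-.038):
  for x in(.011,-.011):print(y,x,(o['tcp_pos']+Rm@[x,y,0])[:2].round(4))
E
```

```text
0.003 [[0.4988, 0.0267, 0.003], [0.4817, 0.0189, 0.003]]
0.015 [[0.4886, 0.035, 0.015], [0.4718, 0.0273, 0.015]]
0.027 [[0.4785, 0.0433, 0.027], [0.4619, 0.0358, 0.027]]
0.035 [[0.4717, 0.0489, 0.035], [0.4553, 0.0414, 0.035]]
grip ends scene [[[0.496, 0.03, 0.016]], [[0.444, 0.038, 0.016]]]
-0.024 0.011 [0.483  0.0317]
-0.024 -0.011 [0.4613 0.035 ]
-0.038 0.011 [0.4851 0.0456]
-0.038 -0.011 [0.4634 0.0489]
```

Both views agree: the fingertips end about 26 mm above the stated TCP at this opening, so they stand on top of the grips at z≈25–27 mm. I lift, open, go about 20 mm deeper while watching the force, then close.

Call:
servo_tool([
  [[0,0,-3],[0,0,0],0.44],
  [[0,0,-5],[0,0,0],0.3],
  [[0,0,-5],[0,0,0],0.15],
  [[0,0,-5],[0,0,0],0.08],
  [[0,0,-5],[0,0,0],0.08],
  [[0,0,-1],[0,0,0],0.08],
  [[0,0,5],[0,0,0],0.08],
  [[0,0,10],[0,0,0],0.08],
  [[0,0,14],[0,0,0],0.08],
  [[0,0,14],[0,0,0],0.08],
])

```text
time_s: 7.3
tcp_pos: [0.4668, 0.01, -0.0173]
tool_rot: [-3.141, 0.002, -0.152]
wrist_force: [-0.7, 0.3, 0.3]
grip_width: 0.0786
grasp_force: 0.0
```

Call:
servo_tool([
  [[0,0,2],[0,0,0],0.1],
  [[0,0,4],[0,0,0],0.15],
  [[0,0,5],[0,0,0],0.2],
  [[0,0,5],[0,0,0],0.25],
  [[0,0,5],[0,0,0],0.28],
  [[0,0,5],[0,0,0],0.31],
  [[0,0,5],[0,0,0],0.34],
  [[0,0,5],[0,0,0],0.37],
  [[0,0,5],[0,0,0],0.38],
  [[0,0,5],[0,0,0],0.38],
])

```text
time_s: 8.3
tcp_pos: [0.4686, 0.0097, -0.0205]
tool_rot: [3.141, -0.002, -0.152]
wrist_force: [-1.5, 0.6, 7.1]
grip_width: 0.0529
grasp_force: 5.1
```

```bash
python3 jaws.py
```

```text
[ 0.46861858  0.00969533 -0.02048609] [ 3.14148954e+00 -1.85784517e-03 -1.52083792e-01] 0.052921318063702004 5.116522352323045 [-1.49023223  0.55936685  7.0796194 ] 8.3
[ 128    0   41   76 2169] [148.5  34.2] [[0.5664 0.0351 0.016 ]]
[ 337    0   39   71 1958] [355.4  31.1] [[ 0.556 -0.04   0.016]]
[ 304  204   20  125 1233] [313.8 264.8] [[ 0.4629 -0.0152  0.016 ]]
[ 187  206   23  125 1244] [197.9 265.9] [[0.4702 0.0362 0.016 ]]
```

Squeezed: the jaws are now 76 mm apart at 5 N on the pads. I lift smoothly.

Call:
servo_tool([
  [[0,0,-2],[0,0,0],0.39],
  [[0,0,-7],[0,0,0],0.39],
  [[0,0,-16],[0,0,0],0.39],
  [[0,0,-30],[0,0,0],0.39],
  [[0,0,-48],[0,0,0],0.39],
  [[0,0,-68],[0,0,0],0.39],
  [[0,0,-88],[0,0,0],0.39],
  [[0,0,-108],[0,0,0],0.39],
  [[0,0,-122],[0,0,0],0.39],
  [[0,0,-130],[0,0,0],0.39],
])

```text
time_s: 9.35
tcp_pos: [0.4683, 0.0098, 0.1104]
tool_rot: [3.141, -0.002, -0.152]
wrist_force: [0.8, -0.0, -0.9]
grip_width: 0.0526
grasp_force: 6.9
```

```bash
python3 jaws.py 0.146; python3 -c "
from h import *
cv2.imwrite('pics/s3.png',robot.grab_frame('scene'))"
```

```text
[0.46826295 0.00976558 0.11039039] [ 3.14145577e+00 -2.27923383e-03 -1.52079141e-01] 0.05257939995260786 6.944610625505447 [ 0.81329934 -0.04367051 -0.89554048] 9.35
[ 129    0   42   75 2185] [150.5  34. ] [[0.5662 0.0347 0.146 ]]
[ 335    0   39   71 1911] [353.8  31.3] [[ 0.5558 -0.0396  0.146 ]]
[ 188  207   23  123 1186] [198.6 267.3] [[0.4686 0.0364 0.146 ]]
[ 305  206   17  123 1105] [313.2 266.1] [[ 0.4614 -0.0149  0.146 ]]
```

View pics/s3.png

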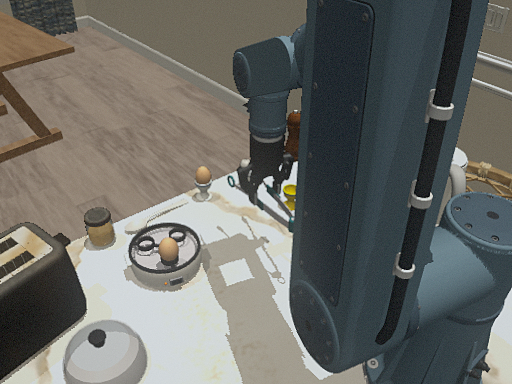

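The scene shows the tongs held level at about (262,200), and the egg is undisturbed at (169,249). I swing over to the egg at height.

Call:
servo_tool([
  [[-2,-5,0],[0,0,-1],0.39],
  [[-6,-18,0],[0,0,-3.5],0.39],
  [[-14,-39,0],[0,0,-7.5],0.39],
  [[-24,-66,0],[0,0,-12.5],0.39],
  [[-35,-96,0],[0,0,-18],0.39],
  [[-46,-126,0],[0,0,-23.5],0.39],
  [[-56,-153,0],[0,0,-28.5],0.39],
  [[-63,-173,0],[0,0,-32],0.39],
  [[-67,-184,0],[0,0,-34.2],0.39],
  [[-68,-187,0],[0,0,-34.7],0.39],
])

```text
time_s: 10.45
tcp_pos: [0.4276, 0.2063, 0.1079]
tool_rot: [-3.141, 0.001, 0.457]
wrist_force: [0.1, 0.6, -1.1]
grip_width: 0.0522
grasp_force: 6.9
```

```bash
python3 jaws.py 0.146; python3 - <<'E'
from h import *
import glob
o=robot.get_obs();c=cal("wrist");a=cv2.imread(sorted(glob.glob("pics/w_*.png"),key=lambda s:int(s[7:-4]))[-1])
h=cv2.cvtColor(a,cv2.COLOR_BGR2HSV);m=cv2.inRange(h,(3,80,50),(20,255,255));n,l,s,k=cv2.connectedComponentsWithStats(m)
for i in range(1,n):
    if s[i,4]>200: print("egg?",s[i],k[i],onz("wrist",k[i],.088,c),onz("wrist",k[i],.1,c))
b=robot.grab_frame("scene");tt=robot.grab_frame("top");cv2.imwrite("pics/s4.png",b);cv2.imwrite("pics/t4.png",tt)
w=np.hstack([cv2.resize(a,(400,300)),cv2.resize(b[150:300,90:290],(400,300))]);w=np.vstack([w,np.hstack([cv2.resize(tt[130:280,80:280],(400,300)),np.zeros((300,400,3),np.uint8)])])
cv2.imwrite("pics/m4.png",cv2.convertScaleAbs(w,alpha=1.3))
E
```

```text
[0.42756605 0.20630663 0.1078823 ] [-3.14110542e+00  1.47009950e-03  4.57264211e-01] 0.05222173520091463 6.944907009601593 [ 0.14565639  0.6435725  -1.10306366] 10.45
[ 130    0   41   74 2017] [149.9  32.1] [[0.4946 0.2825 0.146 ]]
[ 335    0   39   71 2052] [353.3  31.1] [[0.5273 0.2169 0.146 ]]
[ 188  206   22  124 1144] [198.4 267.3] [[0.4146 0.2288 0.146 ]]
[ 305  206   17  123 1103] [313.2 266.4] [[0.4375 0.1834 0.146 ]]
egg? [ 215    2   84   91 5525] [256.46063348  47.37031674] [[0.51305938 0.2478997  0.088     ]] [[0.51187265 0.24734123 0.1       ]]
```

View pics/m4.png

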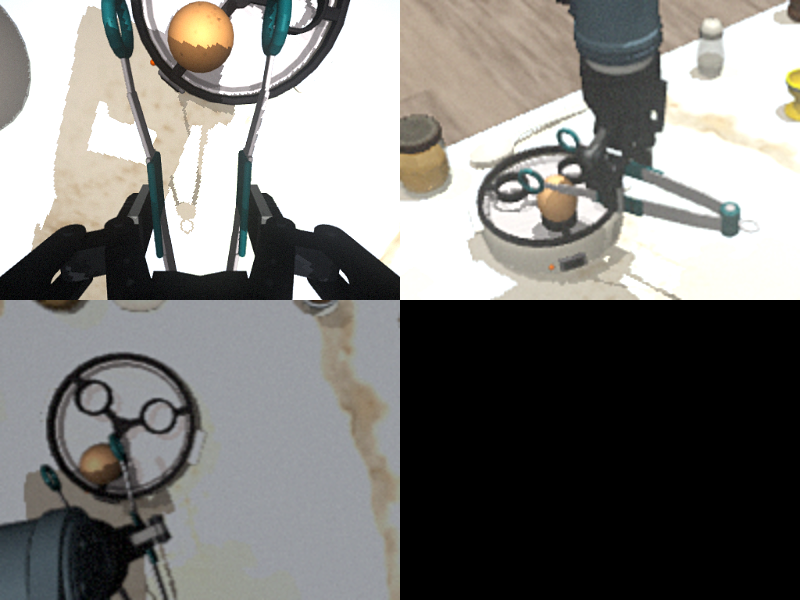

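Composite view: the mouth straddles the egg laterally, the egg is at (256,47) in the wrist image, and the cooker is undisturbed. I triangulate the jaw heights before descending.

```bash
python3 - <<'E'
from h import *
def comps(f,n,x0,y0,x1,y1):
    h=cv2.cvtColor(cv2.imread(f),cv2.COLOR_BGR2HSV);m=cv2.inRange(h,(75,70,20),(105,255,220));r=m*0;r[y0:y1,x0:x1]=255
    q=cv2.connectedComponentsWithStats(m&r);return [(q[2][i],q[3][i]) for i in range(1,q[0]) if q[2][i,4]>8]
S=comps("pics/s4.png","scene",140,205,190,255);T=comps("pics/t4.png","top",95,205,150,235) + []
T=comps("pics/t4.png","top",95,190,150,230)
for s in S:print("S",s)
for s in T:print("T",s)
for cs,ct in(((155,240.5),(105,218.5)),((174.3,219.5),(138.5,204))):
    o1,d1=ray("top",[ct]);o2,d2=ray("scene",[cs]);t=np.linalg.lstsq(np.c_[d1[0],-d2[0]],o2-o1,rcond=None)[0];print(o1+t[0]*d1[0],o2+t[1]*d2[0])
# predicted scene pixels of jaw centres at assumed heights
for z in(.135,.145,.155):print(z,proj("scene",[[.4946,.2825,z],[.5273,.2169,z]]).round(1).tolist())
E
```

```text
S (array([169, 214,  10,  12,  44], dtype=int32), array([173.45454545, 219.54545455]))
S (array([149, 235,  13,  12,  54], dtype=int32), array([155.11111111, 240.05555556]))
T (array([135, 197,   7,  13,  56], dtype=int32), array([137.80357143, 203.25      ]))
T (array([100, 213,   9,  12,  40], dtype=int32), array([103.85 , 218.275]))
[0.49788202 0.28126329 0.14383515] [0.49750325 0.28076477 0.14366457]
[0.52916936 0.21469829 0.14557048] [0.52928913 0.21485357 0.14561533]
0.135 [[155.4, 244.7], [174.4, 224.1]]
0.145 [[154.9, 241.1], [174.0, 220.5]]
0.155 [[154.3, 237.5], [173.6, 217.0]]
```

Call:
servo_tool([
  [[0,0.5,1],[0,0,0],0.39],
  [[0,1,5],[0,0,0],0.39],
  [[0,1,11],[0,0,0],0.39],
  [[0,1,19],[0,0,0],0.39],
  [[0,1,28],[0,0,0],0.39],
  [[0,1,36],[0,0,0],0.39],
  [[0,1,43],[0,0,0],0.39],
  [[0,1,48],[0,0,0],0.39],
  [[0,1,51],[0,0,0],0.39],
  [[0,1,52],[0,0,0],0.39],
])

```text
time_s: 11.6
tcp_pos: [0.429, 0.2041, 0.0563]
tool_rot: [-3.141, 0.0, 0.454]
wrist_force: [0.2, -0.2, -0.9]
grip_width: 0.052
grasp_force: 6.9
```

Call:
servo_tool([
  [[0,0,0],[0,0,0],0.4],
  [[0,0,0],[0,0,0],0.42],
  [[0,0,0],[0,0,0],0.44],
  [[0,0,0],[0,0,0],0.46],
  [[0,0,0],[0,0,0],0.48],
  [[0,0,0],[0,0,0],0.5],
  [[0,0,0],[0,0,0],0.52],
  [[0,0,0],[0,0,0],0.54],
  [[0,0,0],[0,0,0],0.54],
  [[0,0,0],[0,0,0],0.54],
])

```text
time_s: 12.6
tcp_pos: [0.4292, 0.2041, 0.0566]
tool_rot: [3.142, -0.0, 0.453]
wrist_force: [0.7, -0.1, -0.6]
grip_width: 0.0391
grasp_force: 10.4
```

```bash
python3 jaws.py 0.09;python3 - <<'E'
from h import *
import glob
c=cal("wrist");a=cv2.imread(sorted(glob.glob("pics/w_*.png"),key=lambda s:int(s[7:-4]))[-1])
m=cv2.inRange(cv2.cvtColor(a,cv2.COLOR_BGR2HSV),(3,80,50),(20,255,255));n,l,s,k=cv2.connectedComponentsWithStats(m)
for i in range(1,n):
    if s[i,4]>200: print("egg?",s[i],k[i],onz("wrist",k[i],.088,c))
E
```

```text
[0.42924658 0.20408638 0.05660109] [ 3.14152963e+00 -9.23986618e-05  4.53404540e-01] 0.03909521326540476 10.350051680579782 [ 0.65127237 -0.14490476 -0.56490468] 12.6
[ 166    0   28   73 1371] [178.6  31.3] [[0.5015 0.2721 0.09  ]]
[ 305    0   28   70 1356] [320.   32.7] [[0.5242 0.2243 0.09  ]]
[ 291  205   11  121 1060] [296.2 265. ] [[0.4342 0.1865 0.09  ]]
[ 208  206   12  121 1082] [213.7 265.7] [[0.4173 0.2203 0.09  ]]
egg? [ 189    0  119   96 8225] [248.22796353  45.8849848 ] [[0.5084588  0.24659485 0.088     ]]
```

Jaws are centred on the egg (249 vs 248 px). I continue the squeeze.

Call:
servo_tool([
  [[0,0,0],[0,0,0],0.55],
  [[0,0,0],[0,0,0],0.56],
  [[0,0,0],[0,0,0],0.57],
  [[0,0,0],[0,0,0],0.58],
  [[0,0,0],[0,0,0],0.59],
  [[0,0,0],[0,0,0],0.6],
  [[0,0,0],[0,0,0],0.61],
  [[0,0,0],[0,0,0],0.62],
  [[0,0,0],[0,0,0],0.63],
  [[0,0,0],[0,0,0],0.64],
], newtons=32)

```text
time_s: 13.65
tcp_pos: [0.4292, 0.2041, 0.0566]
tool_rot: [-3.142, -0.0, 0.454]
wrist_force: [0.7, -0.4, -0.4]
grip_width: 0.038
grasp_force: 32.0
```

Call:
servo_tool([
  [[0,0,0],[0,0,0],0.65],
  [[0,0,0],[0,0,0],0.67],
  [[0,0,0],[0,0,0],0.69],
  [[0,0,0],[0,0,0],0.71],
  [[0,0,0],[0,0,0],0.73],
  [[0,0,0],[0,0,0],0.75],
  [[0,0,0],[0,0,0],0.78],
  [[0,0,0],[0,0,0],0.8],
  [[0,0,0],[0,0,0],0.8],
  [[0,0,0],[0,0,0],0.8],
])

```text
time_s: 14.65
tcp_pos: [0.4292, 0.2041, 0.0566]
tool_rot: [-3.142, 0.0, 0.454]
wrist_force: [0.9, -0.8, -0.6]
grip_width: 0.0381
grasp_force: 32.0
```

Call:
servo_tool([
  [[0,0,-1],[0,0,0],0.8],
  [[0,0,-4],[0,0,0],0.8],
  [[0,0,-9],[0,0,0],0.8],
  [[0,0,-17],[0,0,0],0.8],
  [[0,0,-28],[0,0,0],0.8],
  [[0,0,-41],[0,0,0],0.8],
  [[0,0,-55],[0,0,0],0.8],
  [[0,0,-69],[0,0,0],0.8],
  [[0,0,-80],[0,0,0],0.8],
  [[0,0,-87],[0,0,0],0.8],
])

```text
time_s: 15.65
tcp_pos: [0.4299, 0.2043, 0.1454]
tool_rot: [3.141, -0.002, 0.454]
wrist_force: [0.5, -0.2, -0.9]
grip_width: 0.0378
grasp_force: 32.4
```

```bash
python3 jaws.py 0.177;python3 - <<'E'
from h import *
import glob
c=cal("wrist");o=robot.get_obs();a=cv2.imread(sorted(glob.glob("pics/w_*.png"),key=lambda s:int(s[7:-4]))[-1])
m=cv2.inRange(cv2.cvtColor(a,cv2.COLOR_BGR2HSV),(3,80,50),(20,255,255));n,l,s,k=cv2.connectedComponentsWithStats(m)
for i in range(1,n):
    if s[i,4]>200: print("egg?",s[i],k[i],onz("wrist",k[i],.175,c))
b=robot.grab_frame("scene")
cv2.imwrite("pics/m5.png",cv2.convertScaleAbs(np.hstack([cv2.resize(a,(400,300)),cv2.resize(b[130:280,90:290],(400,300))]),alpha=1.3))
E
```

```text
[0.42985558 0.2042671  0.14535046] [ 3.14103122e+00 -2.08710228e-03  4.53542316e-01] 0.037768969169272214 32.35111013520509 [ 0.51240693 -0.16620591 -0.86508055] 15.65
[ 169    0   22   72 1050] [179.1  29.4] [[0.5028 0.2728 0.177 ]]
[ 304    0   27   70 1337] [317.9  32.2] [[0.5249 0.2252 0.177 ]]
[ 289  205   12  121 1048] [295.1 264.1] [[0.4341 0.1867 0.177 ]]
[ 209  206   13  121 1066] [214.8 265.4] [[0.4172 0.2198 0.177 ]]
egg? [ 189    0  118   97 8502] [247.751235   45.0376382] [[0.50981446 0.24736423 0.175     ]]
```

View pics/m5.png

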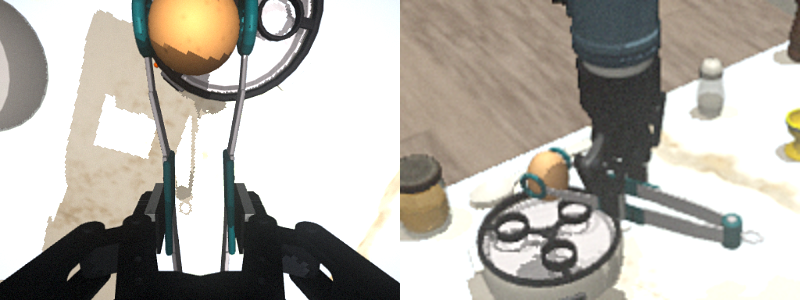

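The egg is held firmly and the nest is empty (wrist and scene views). Now I carry it across smoothly.

Call:
servo_tool([
  [[-1,4,0],[0,0,0.8],0.8],
  [[-5,14,0],[0,0,2.5],0.8],
  [[-11,31,0],[0,0,5.5],0.8],
  [[-18,54,0],[0,0,10],0.8],
  [[-28,82,0],[0,0,15],0.8],
  [[-38,113,0],[0,0,21],0.8],
  [[-48,142,0],[0,0,26.5],0.8],
  [[-57,168,0],[0,0,31.5],0.8],
  [[-64,190,0],[0,0,36],0.8],
  [[-69,204,0],[0,0,39],0.8],
])

```text
time_s: 16.75
tcp_pos: [0.456, -0.0118, 0.1429]
tool_rot: [3.141, 0.001, -0.233]
wrist_force: [-0.2, 0.4, -2.1]
grip_width: 0.038
grasp_force: 32.4
```

```bash
python3 - <<'E'
from h import *
o=robot.get_obs();print(o['tcp_pos'],o['tool_rot'],o['grip_width'],o['grasp_force'])
Rm=R.from_euler('xyz',o['tool_rot']).as_matrix();print(Rm.T@(np.array([.4805,-.1888,.1454])-o['tcp_pos'])*1000,np.degrees(o['tool_rot'][2])+45)
E
```

```text
[ 0.45602291 -0.01179875  0.1429375 ] [ 3.14117755e+00  1.14594159e-03 -2.33393012e-01] 0.038049428137953256 32.35294697340578
[ 64.74741466 166.54224579  -2.46756361] 31.627565453178974
```

Call:
servo_tool([
  [[3,8,0],[0,0,1.5],0.8],
  [[9,24,0],[0,0,4.5],0.8],
  [[18,47,0],[0,0,9],0.8],
  [[29,74,0],[0,0,14],0.8],
  [[40,102,0],[0,0,19.5],0.8],
  [[50,128,0],[0,0,24.5],0.8],
  [[58,149,0],[0,0,28.5],0.8],
  [[63,161,0],[0,0,30.8],0.8],
  [[65,166,0],[0,0,31.6],0.8],
  [[65,167,0],[0,0,31.6],0.8],
])

```text
time_s: 17.75
tcp_pos: [0.482, -0.1867, 0.1433]
tool_rot: [-3.141, 0.001, -0.779]
wrist_force: [0.8, 0.4, -1.4]
grip_width: 0.0381
grasp_force: 32.3
```

```bash
python3 jaws.py 0.175;python3 - <<'E'
from h import *
import glob
a=cv2.imread(sorted(glob.glob("pics/w_*.png"),key=lambda s:int(s[7:-4]))[-1])
t=robot.grab_frame("top");b=robot.grab_frame("scene");cv2.imwrite("pics/t6.png",t);cv2.imwrite("pics/s6.png",b)
for n,im in(("top",t),("scene",b)):
    m=cv2.inRange(cv2.cvtColor(im,cv2.COLOR_BGR2HSV),(3,80,50),(20,255,255));q=cv2.connectedComponentsWithStats(m)
    for i in range(1,q[0]):
        if q[2][i,4]>60: print(n,q[2][i],q[3][i].round(1),onz(n,q[3][i],.175).round(4))
o=robot.get_obs();f=o['tcp_pos'];y=o['tool_rot'][2];e=f[:2]+.0946*np.array([np.cos(y),np.sin(y)])+.0027*np.array([-np.sin(y),np.cos(y)])
print("egg predicted",e,proj("top",[[*e,.175],[.5493,-.2538,.058]]))
w=np.vstack([np.hstack([cv2.resize(a,(400,300)),cv2.resize(b[100:250,230:430],(400,300))]),np.hstack([cv2.resize(t[150:250,300:400],(300,300)),np.zeros((300,500,3),np.uint8)])])
cv2.imwrite("pics/m6.png",cv2.convertScaleAbs(w,alpha=1.3))
E
```

```text
[ 0.48202658 -0.18670763  0.14325657] [-3.14148810e+00  9.17562645e-04 -7.78549490e-01] 0.03808618329950401 32.34841248951852 [ 0.76188775  0.37232898 -1.41188644] 17.75
[ 169    0   26   73 1299] [180.7  32.8] [[ 0.5688 -0.2321  0.175 ]]
[ 304    0   26   70 1271] [317.9  31.2] [[ 0.5328 -0.2694  0.175 ]]
[ 286  205   15  121 1076] [295.  262.6] [[ 0.4667 -0.1969  0.175 ]]
[ 209  206   15  121 1079] [215.  265.5] [[ 0.4917 -0.1694  0.175 ]]
top [ 413  107   62   60 2837] [443.5 136.5] [[ 0.6808 -0.3958  0.175 ]]
top [100 110  20  23 121] [113.1 124. ] [[0.6852 0.263  0.175 ]]
top [231 112  19  19 266] [239.8 121.1] [[0.6997 0.0129 0.175 ]]
top [360 189  14  12  63] [366.  193.8] [[ 0.5613 -0.242   0.175 ]]
top [480 249  32  29 431] [496.5 264.4] [[ 0.4296 -0.4999  0.175 ]]
top [487 270  25  23 176] [501.6 280.7] [[ 0.3982 -0.5094  0.175 ]]
top [474 279  38  30  96] [489.4 291. ] [[ 0.3776 -0.4853  0.175 ]]
top [469 290  40  55 247] [487.  313.7] [[ 0.3336 -0.4802  0.175 ]]
scene [   0   11   75  152 4200] [25.7 77.3] [[1.5178 0.2469 0.175 ]]
scene [  0 100   8  16  86] [  2.6 108.6] [[1.2979 0.382  0.175 ]]
scene [466 160  46  39 820] [490.8 177.6] [[ 0.161  -0.4571  0.175 ]]
scene [196 166  15  18 212] [202.7 175.1] [[0.5974 0.0926 0.175 ]]
scene [ 88 222  26  24 411] [101. 234.] [[0.5487 0.372  0.175 ]]
scene [  9 231  31  29 300] [ 27.4 246.6] [[0.6033 0.5055 0.175 ]]
egg predicted [ 0.5513519  -0.25023369] [[370.04774207 198.94306375]
 [354.58621608 202.19898128]]
```

View pics/m6.png

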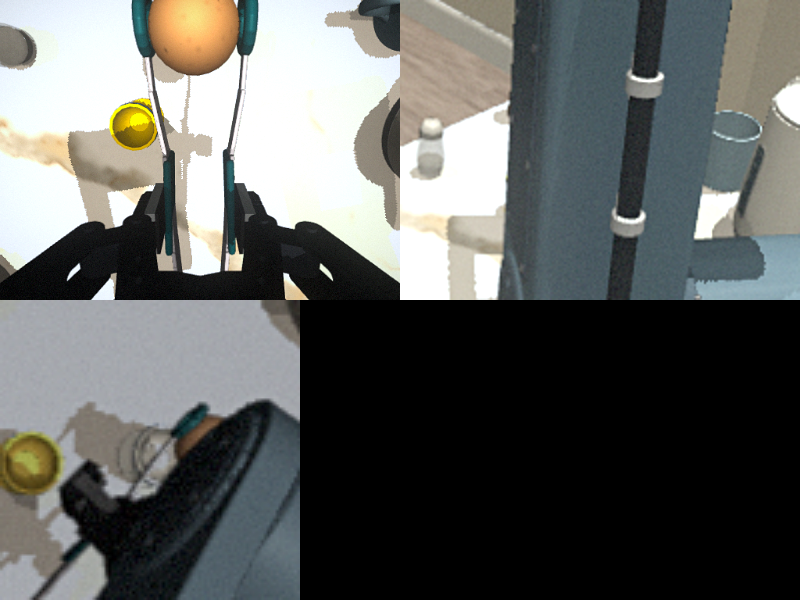

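The egg is held level just beside the point over the cup (top view: egg (370,199), cup underneath once parallax is allowed for). I nudge 1 mm and 4 mm, then descend 55 mm gently.

Call:
servo_tool([
  [[0,1,1],[0,0,0],0.8],
  [[1,2,4],[0,0,0],0.8],
  [[1,3,10],[0,0,0],0.8],
  [[1,4,18],[0,0,0],0.8],
  [[1,4,27],[0,0,0],0.8],
  [[1,4,36],[0,0,0],0.8],
  [[1,4,44],[0,0,0],0.8],
  [[1,4,50],[0,0,0],0.8],
  [[1,4,54],[0,0,0],0.8],
  [[1,4,55],[0,0,0],0.8],
])

```text
time_s: 18.9
tcp_pos: [0.4799, -0.1902, 0.088]
tool_rot: [3.141, 0.001, -0.779]
wrist_force: [-0.2, 0.3, -0.9]
grip_width: 0.0379
grasp_force: 32.3
```

Call:
servo_tool([
  [[0,0,0],[0,0,0],0.8],
  [[0,0,0],[0,0,0],0.8],
  [[0,0,0],[0,0,0],0.8],
  [[0,0,0],[0,0,0],0.8],
  [[0,0,0],[0,0,0],0.8],
  [[0,0,0],[0,0,0],0.8],
  [[0,0,0],[0,0,0],0.8],
  [[0,0,0],[0,0,0],0.8],
  [[0,0,0],[0,0,0],0.8],
  [[0,0,0],[0,0,0],0.8],
])

```text
time_s: 19.9
tcp_pos: [0.4802, -0.1904, 0.0886]
tool_rot: [-3.142, -0.0, -0.779]
wrist_force: [0.5, 1.0, -0.9]
grip_width: 0.0379
grasp_force: 32.4
```

```bash
python3 jaws.py 0.122; python3 - <<'E'
from h import *
import glob
c=cal("wrist");a=cv2.imread(sorted(glob.glob("pics/w_*.png"),key=lambda s:int(s[7:-4]))[-1]);t=robot.grab_frame("top")
m=cv2.inRange(cv2.cvtColor(a,cv2.COLOR_BGR2HSV),(3,80,50),(20,255,255));q=cv2.connectedComponentsWithStats(m);i=1+q[2][1:,4].argmax();print("egg wrist",q[2][i],q[3][i])
print("proj cup, egg in top",proj("top",[[.5493,-.2538,.058],[.5493,-.2538,.122]]))
w=np.hstack([cv2.resize(a,(400,300)),cv2.resize(t[165:240,310:410],(400,300))]);cv2.imwrite("pics/m7.png",cv2.convertScaleAbs(w,alpha=1.4))
E
```

```text
[ 0.48016344 -0.19043171  0.08861572] [-3.14156842e+00 -7.28718689e-05 -7.78743582e-01] 0.03788758214207777 32.354022287763655 [ 0.50246006  0.96296406 -0.88588542] 19.9
[ 169    0   26   73 1288] [180.6  33. ] [[ 0.5665 -0.2358  0.122 ]]
[ 305    0   25   70 1243] [318.2  31.6] [[ 0.5307 -0.2727  0.122 ]]
[ 288  205   13  121 1071] [295. 263.] [[ 0.4655 -0.2009  0.122 ]]
[ 209  206   15  121 1079] [215.  265.4] [[ 0.4903 -0.174   0.122 ]]
egg wrist [ 189    0  118   97 8513] [247.78844121  45.38000705]
proj cup, egg in top [[354.58621608 202.19898128]
 [363.40237108 201.08735706]]
```

View pics/m7.png

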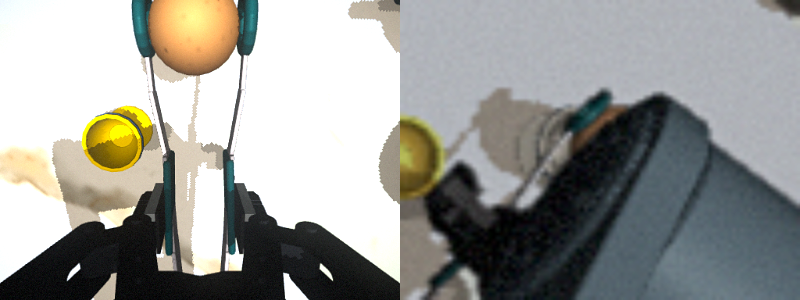

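The final view shows the egg steady in the squeezed tongs over the cup, about 35 mm above its rim, with the cup undisturbed. I hand the job in.

```bash
python3 -c "
from bench import robot
print(robot.close_job())"
```

```text
the job is handed in; nothing more can be done
None
```

I handed the job in at about 20 s, with the hot egg held still in the squeezed tongs about 35 mm above the empty cup; the gripper never touched the egg or cups, and the salt and spoon were left alone.

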